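# Brush the gauge bed clear, then draw out its sprung rod and hold it at the mark

## Task

Using the bench brush, sweep the three loose connector housings off the bed of the reach gauge onto the table, without touching them with the gripper or the arm, and then stand the brush back upright on the table. Now take the sprung rod by its upright grip, pull it out until its pointer lines up with the index blade on the fence (to within 5 mm), and finish while still holding it there against the spring. Leave the rod in until the bed is clear, and leave the other things on the table where they are.

Things in the scene. Friction and masses are not known exactly. Their poses are not given: they have to be found in the camera images.
- gauge: Reach gauge, fixed. Aluminium bed plate 150 (x) x 340 (y) x 8 mm; origin under its centre at the table top. x points from the open front edge (x = -75 mm) to the back fence: steel wall, inner face at x = +62 mm, top 37 mm over the table. Rod and guide tube run along y at x = 0; scrap lies on the open right part (y -20 to -170 mm); the right end is open too.
- bed_centre (a point): Centre of the bed's upper face, 8 mm over the table. On its left side (gauge y = +20 to +164 mm) the bed carries the fixed guide tube, axis at x = 0 and 50 mm over the table, top at 64 mm; the rod comes out of it towards gauge -y.
- rod_part (a joint): How far the rod is drawn out, m: 0 = in (start), at most 0.15. It moves along the gauge's -y axis; the spring pulls back with 3.5 N at 0 plus 70 N per metre (up to 14 N); let go, it runs back in. A shoe under its end runs 4 mm over the bed, so scrap must be gone first.
- rod_grip (a point): Point to grasp on the rod's upright grip, on its axis, 100 mm over the table. The grip is a black block 24 mm (gauge x) x 18 mm (gauge y), from 58 to 126 mm over the table, above a steel shoe. With the rod in, it is at gauge x = 0, y = 0.
- pointer_tip (a point): Tip of the flat steel pointer that sticks out 47 mm from the rod's grip axis towards the fence (gauge +x), 52 mm above the table, 3 mm wide at its tip. It moves with the rod and has the gauge's y of the grip.
- mark_tip (a point): Tip of the index blade, the length mark: 4 mm thick upright steel blade, 47 to 59 mm over the table, on a dark clip on the fence, pointing to gauge -x. Fixed; 85 to 135 mm of draw from the retracted pointer. Pointer at the mark = pointer_tip and mark_tip have the same y in the gauge's frame (then 6 mm apart tip to tip).
- length_mark: The dark clip on the fence that carries the index blade, fixed; origin in the fence's mid-plane at the table top, under the blade; axes parallel to the gauge's.
- brush: Bench brush, loose, about 0.12 kg, standing on its bristles right of the gauge. Origin under its centre. Bristle block 110 mm along its x, 24 mm along y, 27 mm high; wooden back 116 x 30 mm up to 45 mm; upright square handle 22 x 22 mm in the middle, 45 to 120 mm high, graspable from either pair of sides.
- brush_handle (a point): Centre of the brush's handle to be grasped, 85 mm above the brush's underside; axes of the brush.
- scrap_a_mid (a point): Centre of a loose nylon connector housing, 22 x 22 x 12 mm, scrap lying flat on the gauge's bed (6 mm over its underside). All three lie wholly within gauge x -75 to 0 mm, y -45 to -125 mm, so the strip between x = 0 and the index blade tip (x = +53 mm) is free.
- scrap_b_mid (a point): Centre of a second scrap connector housing, 20 x 30 x 12 mm, on the bed.
- scrap_c_mid (a point): Centre of a third scrap connector housing, 20 x 16 x 11 mm, on the bed.
- relay: Bystander: plug-in relay, 28 x 28 x 34 mm, on the table near its front edge, right of the gauge; origin under its centre.
- solder_reel: Bystander: solder reel, 54 mm wide, 26 mm high, on the table behind the brush.
- attenuator: Bystander: coaxial attenuator, 20 x 56 x 20 mm, left behind the gauge.
- current_target: Bystander: flat calibration target plate, 60 x 60 x 14 mm, left behind the gauge.

How it is judged:
On the way, in this order (a step that is already met when the one before it is completed fails the run):
1. all three connector housings have been swept off the bed onto the table, the rod still in ((x of scrap_a_mid in the frame of gauge below -0.077 m or y of scrap_a_mid in the frame of gauge below -0.172 m or y of scrap_a_mid in the frame of gauge above 0.172 m or x of scrap_a_mid in the frame of gauge above 0.077 m) and height (world z) of scrap_a_mid between -0.005 and 0.022 m and (x of scrap_b_mid in the frame of gauge below -0.077 m or y of scrap_b_mid in the frame of gauge below -0.172 m or y of scrap_b_mid in the frame of gauge above 0.172 m or x of scrap_b_mid in the frame of gauge above 0.077 m) and height (world z) of scrap_b_mid between -0.005 and 0.022 m and (x of scrap_c_mid in the frame of gauge below -0.077 m or y of scrap_c_mid in the frame of gauge below -0.172 m or y of scrap_c_mid in the frame of gauge above 0.172 m or x of scrap_c_mid in the frame of gauge above 0.077 m) and height (world z) of scrap_c_mid between -0.005 and 0.022 m and value of joint rod_part below 0.015 m), for 0.2 s.
2. the brush stands upright on the table, off the bed, let go (height (world z) of brush between -0.004 and 0.004 m and angle between brush's own z axis and vertical below 0.1 rad and contact force between brush and the fingers below 0.1 N), for 0.2 s.
At the end, for the whole second after the job is handed in: The gripper still holds the rod's grip (contact over 3 N) with the pointer within 5 mm of the index blade along the rod, at rest; all three housings lie on the table off the bed; the brush stands upright on the table, let go, and neither it nor scrap touches the rod (all of step 2 and y of pointer_tip in the frame of length_mark between -0.005 and 0.005 m and contact force between the fingers and rod_part above 3 N and velocity of joint rod_part between -0.01 and 0.01 m/s and contact force between each of brush, scrap_a, scrap_b, scrap_c and rod_part below 0.1 N and (x of scrap_a_mid in the frame of gauge below -0.077 m or y of scrap_a_mid in the frame of gauge below -0.172 m or y of scrap_a_mid in the frame of gauge above 0.172 m or x of scrap_a_mid in the frame of gauge above 0.077 m) and height (world z) of scrap_a_mid between -0.005 and 0.022 m and (x of scrap_b_mid in the frame of gauge below -0.077 m or y of scrap_b_mid in the frame of gauge below -0.172 m or y of scrap_b_mid in the frame of gauge above 0.172 m or x of scrap_b_mid in the frame of gauge above 0.077 m) and height (world z) of scrap_b_mid between -0.005 and 0.022 m and (x of scrap_c_mid in the frame of gauge below -0.077 m or y of scrap_c_mid in the frame of gauge below -0.172 m or y of scrap_c_mid in the frame of gauge above 0.172 m or x of scrap_c_mid in the frame of gauge above 0.077 m) and height (world z) of scrap_c_mid between -0.005 and 0.022 m); the arm keeps its last pose, push and grip.
It fails at once if a connector housing touched by the gripper or arm instead of the brush (contact force between any of the fingers, the arm and scrap_a above 0.3 N or contact force between any of the fingers, the arm and scrap_b above 0.3 N or contact force between any of the fingers, the arm and scrap_c above 0.3 N).
It fails at once if the rod drawn out by more than 30 mm while scrap is on the bed (value of joint rod_part above 0.03 m and not (((x of scrap_a_mid in the frame of gauge below -0.077 m or y of scrap_a_mid in the frame of gauge below -0.172 m or y of scrap_a_mid in the frame of gauge above 0.172 m or x of scrap_a_mid in the frame of gauge above 0.077 m) and height (world z) of scrap_a_mid between -0.005 and 0.022 m) and ((x of scrap_b_mid in the frame of gauge below -0.077 m or y of scrap_b_mid in the frame of gauge below -0.172 m or y of scrap_b_mid in the frame of gauge above 0.172 m or x of scrap_b_mid in the frame of gauge above 0.077 m) and height (world z) of scrap_b_mid between -0.005 and 0.022 m) and ((x of scrap_c_mid in the frame of gauge below -0.077 m or y of scrap_c_mid in the frame of gauge below -0.172 m or y of scrap_c_mid in the frame of gauge above 0.172 m or x of scrap_c_mid in the frame of gauge above 0.077 m) and height (world z) of scrap_c_mid between -0.005 and 0.022 m))).
It fails at once if a bystander shoved from its place by more than 25 mm (distance of any of relay, solder_reel, attenuator, current_target from where it was at the start of the episode above 0.025 m).
It also fails if it takes over 58 s, if anything falls off the work surface, if the arm or the gripper's body presses on something with over 40 N, if the wrist force passes 120 N, or if a joint passes its speed limit or range.

## Robot

A 6-joint arm with a two-finger parallel gripper is mounted at the origin on a cart in front of the work surface, level with it; the furniture and walls round the work are solid. World frame = base frame: x ahead of the robot, y to its left, z up, the work surface at z = 0. Lengths are in m, angles in rad, forces in N, time in s.
With the tool pointing down it reaches from about 0.425 to 0.95 m from the base axis. Payload 3.5 kg.
Tool frame: the origin (TCP) lies at the very end of the fingers, on their centre line; the grasp point (between the pads) lies 19 mm behind it (r.pinch_z is the distance from the TCP to the grasp point, in m); z points along the fingers, y is the line along which they close (so a half turn about z gives the same grasp; the last joint's range is limited). The gripper opens to 85 mm and grips with 20 to 120 N. Pads are 22 mm wide; open, the fingers measure 114 mm over their backs; the gripper's body (76 mm by 85 mm) begins 54 mm behind the grasp point. The pads swing forward as they close: fully open they stand 13 mm farther back than shut.
Start: joints at [1.007, 0.286, 1.577, -0, 1.279, -0.15], TCP at [0.271, 0.618, 0.231] pointing down, gripper open.
Joint ranges: [-2.77, 2.77], [-0.9, 2.22], [0.21, 2.48], [-1.53, 4.67], [0.24, 2.81], [-2.84, 2.84]. Speed limits (rad/s): [2.79, 2.79, 3.14, 3.14, 3.14, 3.14].

## Interface

Orientations are given as a unit quaternion [w, x, y, z].
In Python, from rig import r, vision, ticket gives the robot as it stands. The module is installed in compiled form; this text tells all that it offers.
- The arm moves only by the shell command python3 -m pendant 'ROWS' [FORCE]. ROWS is text: rows parted by semicolons, each of 7 numbers parted by spaces: the closure, from 0 (fully open) to 1 (shut), then the shift along the tool's x, y, z in mm, then the turn, a rotation vector about the tool's x, y, z in rad. In form: gripper dx dy dz ax ay az; .... A call has 1 to 10 rows; each row shifts and turns the commanded pose from where the row before left it, along the tool's axes as they then stand; what a row does not reach is not made up. A row lasts 1/10 s, in which the tool goes at most 50 mm and 8.59 degrees, less where a joint would pass 70% of its speed; a pose out of reach is approached as far as the arm can. A call is refused whole if a number of a shift passes 50 or a number of a turn 0.15, either way. A call with a gripper value outside its range is refused whole. The fingers move at their own pace and stop on an object; FORCE is the grip in N (left out, the last holds). Time passes only in rows, so rows that do not move let the fingers close. It gives the time, the measured TCP pose, the force, the opening and the grip force at its end, in the units of the state.
- r.read_state(): the state, without advancing time (a new reading comes with each control period).
- vision.grab_frame(name): name is "side" or "top" or "wrist"; returns a dict with "frame" (400x640x3 uint8, red, green, blue), "depth" (400x640 float32, m along the optical axis (not along the pixel's ray), 0 where there is no reading), "vfov" (degrees; the focal length in pixels is half the picture's height over the tangent of half this angle, whatever the lens; pixels are square), "cx", "cy" (the principal point, pixels), "k1" (the pictures are not rectified: a ray, as slopes to the right and down, at radius r is drawn at 1 + k1 r^2 times it, then the intrinsics apply), "R" (3x3) and "t" (3): a world point X has camera coordinates R X + t; the wrist camera has in their place "mount" (4x4, takes a point from camera to tool coordinates, whose origin is the TCP and whose axes are the flange's). Camera axes: x right, y down, z forward; pixel columns grow to the right and rows downward; lengths in m; the calibration is good to about 2 mm. A picture is of the moment at which its call begins: read the wrist's pose just before it.
- ticket.job_done(): hands the job in; it is judged then, once.
The state is a dict: "t": time; "joints": joint angles; "joint_vel": joint speeds; "tau": joint torques, N m; "tool_pos": TCP position; "orientation": TCP orientation; "ft_force": force on the tool from outside, world axes, zero at the start; "moment": the same for the moment, N m; "gripper_width": finger opening in m; "gripper_force": force on a finger pad.
Only numpy, scipy, OpenCV 4.12 (cv2) and the standard library are available. Lean on these libraries where they do the work, as an engineer would, in place of code of your own. Each camera call takes 0.05 s, during which the arm holds its last target. There are 200 camera calls.

## Working session

There is one attempt and no reset: what is moved stays moved. The work goes in short steps, Python scripts to look and compute and a shell command to move; the robot and the scene stay as the last step left them, time stands still between calls to the robot, and variables do not carry over. Pictures are saved under pics/ and viewed, at most 10 in all, crops included, and the job is handed in when it is done.

```bash
mkdir -p pics; cat > h.py <<'E'
import numpy as np,cv2
from rig import r,vision,ticket
from scipy.spatial.transform import Rotation as Ro
def grab(n):
    s=r.read_state();f=vision.grab_frame(n)
    if n=='wrist':
        q=s['orientation'];M=Ro.from_quat([q[1],q[2],q[3],q[0]]).as_matrix();m=np.array(f['mount'])
        Rc=M@m[:3,:3];tc=M@m[:3,3]+s['tool_pos'];f['R']=Rc.T;f['t']=-Rc.T@tc
    return f
def cloud(f):
    h,w=f['depth'].shape;F=h/2/np.tan(np.radians(f['vfov'])/2)
    u,v=np.meshgrid(np.arange(w),np.arange(h));x=(u-f['cx'])/F;y=(v-f['cy'])/F
    a,b=x.copy(),y.copy()
    for _ in range(8):
        k=1+f['k1']*(a*a+b*b);a=x/k;b=y/k
    d=f['depth'];P=np.stack([a*d,b*d,d],-1)
    W=(P-np.array(f['t']))@np.array(f['R']);W[d==0]=np.nan
    return W
def save(f,n): cv2.imwrite('pics/'+n,f['frame'][:,:,::-1])
E
python3 - <<'E'
from h import *
print(r.read_state(),r.pinch_z)
for n in('top','side'):
    f=grab(n);save(f,n+'1.png');W=cloud(f);np.save(n+'.npy',W)
    print(n,-np.array(f['R']).T@f['t'],np.array(f['R'])[2])
E
```

```text
{'t': 0.0, 'joints': array([ 1.00700270e+00,  2.87186430e-01,  1.57819414e+00, -5.27248364e-06,
        1.27860784e+00, -1.49945330e-01]), 'joint_vel': array([-0.00013651,  0.00264756, -0.00044941,  0.00010526, -0.00176626,
       -0.00103922]), 'tau': array([ 1.03078426e-04, -4.05983448e+01, -2.92618918e+01, -1.19427878e-04,
        5.82071269e-03,  7.63003015e-06]), 'tool_pos': array([0.2710216 , 0.61747291, 0.22992406]), 'orientation': array([-4.16106133e-04,  2.05449748e-01,  9.78666933e-01, -1.12328958e-03]), 'ft_force': array([ 0.45426316, -0.05348443,  0.07634939]), 'moment': array([ 0.00380266, -0.00042816, -0.00567672]), 'gripper_force': 0.0, 'gripper_width': 0.08529158689566411} 0.0187
top [0.43424315 0.11049185 1.15282066] [ 0.09388431  0.00437561 -0.9955735 ]
side [ 0.27233669 -0.77216116  0.51991983] [ 0.27322077  0.85950582 -0.4319724 ]
```

View pics/top1.png

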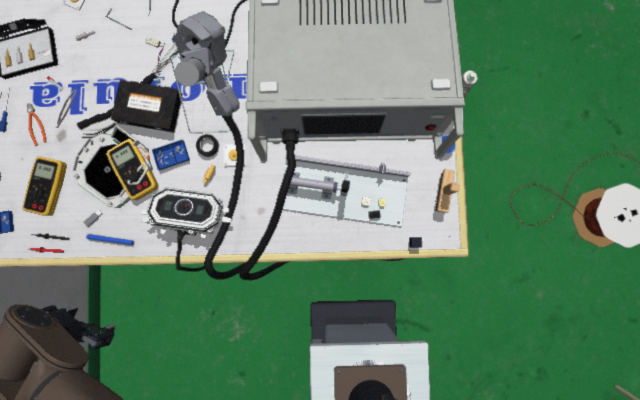

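View pics/side1.png

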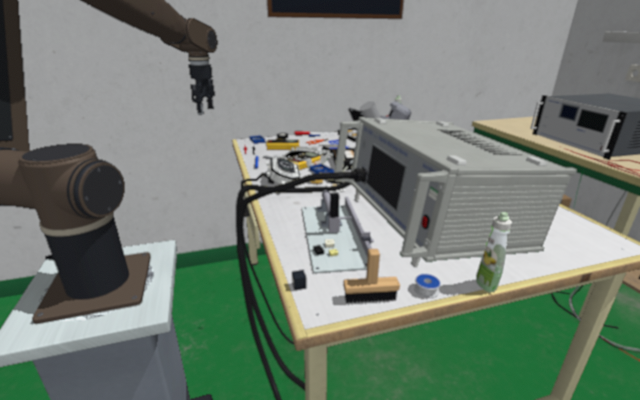

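The top view shows the gauge around pixel (345,192), with its fence at the upper edge, scraps near (365,202), (381,203) and (375,215). The brush is at (447,190), the relay at (415,242), and a big instrument stands behind. Next I'll measure them from depth.

```bash
python3 - <<'E'
from h import *
W=np.load('top.npy')
im=cv2.imread('pics/top1.png')
for n,(u,v) in dict(bedR=(395,210),bed2=(350,205),grip=(345,186),tube=(315,187),relay=(415,241),brushback=(442,205),bh=(454,188),fenceL=(302,163),fenceR=(400,177),clip=(382,167),s1=(366,202),s2=(381,203),s3=(375,215),table=(430,220),instr=(300,110),cable=(283,210)).items(): print(n,W[v,u].round(4))
# bed mask
z=W[...,2]
x0,x1,y0,y1=270,470,130,260
c=im[y0:y1,x0:x1];cv2.imwrite('pics/topc.png',cv2.resize(c,None,fx=4,fy=4,interpolation=cv2.INTER_CUBIC))
Z=z[y0:y1,x0:x1]
m=(Z>0.004)&(Z<0.0125); k=cv2.morphologyEx(m.astype('u1'),cv2.MORPH_OPEN,np.ones((3,3)))
n,l,s,ce=cv2.connectedComponentsWithStats(k)
for i in range(1,n):
    if s[i,4]>30:
        P=W[y0:y1,x0:x1][l==i]; print(i,s[i],P.mean(0).round(3),cv2.minAreaRect(P[:,:2].astype('f4')*1000))
# side: brush handle etc
S=np.load('side.npy')
for n,(u,v) in dict(bh=(374,262),bb=(371,287),relay=(299,277),reel=(427,282),grip=(334,203),mark=(349,205)).items(): print(n,S[v,u].round(4))
E
```

```text
bedR [ 0.5089 -0.0836  0.0082]
bed2 [0.5259 0.0387 0.0061]
grip [0.5638 0.0569 0.1233]
tube [0.5715 0.1322 0.0575]
relay [ 0.4234 -0.1291  0.0337]
brushback [ 0.5164 -0.2026  0.0456]
bh [ 0.5526 -0.2145  0.1178]
fenceL [0.6451 0.1674 0.0095]
fenceR [ 0.5996 -0.1014  0.0069]
clip [ 0.6207 -0.0462  0.054 ]
s1 [ 0.5318 -0.004   0.0194]
s2 [ 0.5281 -0.0445  0.0196]
s3 [ 0.4961 -0.0273  0.0175]
table [ 0.4792 -0.1795  0.0028]
instr [0.7226 0.158  0.2403]
cable [ 0.5177  0.2233 -0.0045]
1 [ 26  31  55  21 572] [0.622 0.117 0.007] ((620.57373046875, 111.87023162841797), (150.4215545654297, 44.61662292480469), 82.32735443115234)
2 [  77   39   60   56 1307] [ 0.565 -0.048  0.007] ((570.440673828125, -49.86181640625), (185.7393798828125, 112.4974136352539), 48.26277542114258)
4 [  15   57   92   35 1452] [0.53  0.099 0.007] ((532.6864013671875, 92.94928741455078), (246.9351348876953, 68.16405487060547), 80.10530090332031)
7 [111  83   8  11  58] [ 0.488 -0.055  0.007] ((487.8601379394531, -54.480865478515625), (18.955101013183594, 27.541860580444336), 89.04376983642578)
8 [101  88   9   5  33] [ 0.482 -0.029  0.007] ((483.0910949707031, -28.331558227539062), (22.030916213989258, 11.04433822631836), 88.32906341552734)
bh [ 0.5533 -0.2266  0.0988]
bb [ 0.5496 -0.2297  0.0401]
relay [ 0.4186 -0.1467  0.0335]
reel [ 0.6905 -0.2195  0.0135]
grip [0.5643 0.0501 0.0993]
mark [0.6473 0.1485 0.0358]
```

View pics/topc.png

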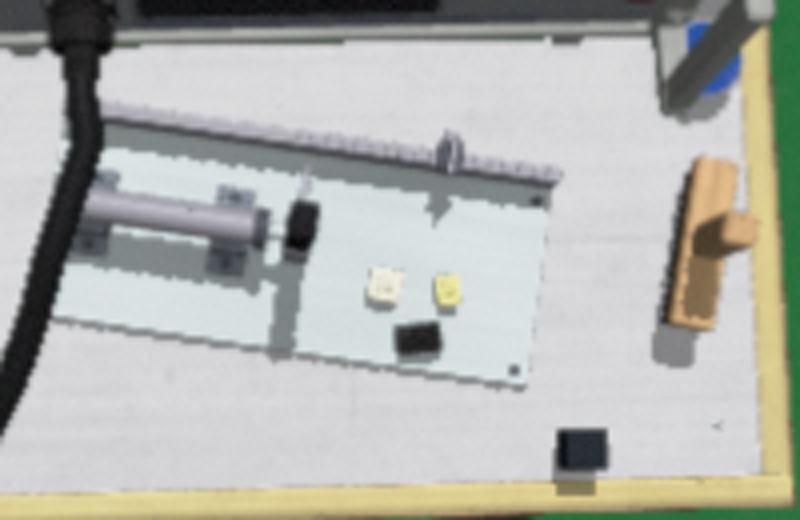

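The crop shows the gauge yawed by a few degrees. The scraps are at crop (384,286), (447,291) and (418,339), the index clip at (450,150), the grip at (302,225), the brush handle top at (740,228), and the black cable on the left. Now I'll compute the poses.

```bash
python3 - <<'E'
from h import *
f=grab('top');W=cloud(f);R=np.array(f['R']);t=np.array(f['t']);C=-R.T@t
F=200/np.tan(np.radians(f['vfov'])/2)
def ray(cu,cv_,z):
    u=270+cu/4-.4;v=130+cv_/4-.4
    x=(u-f['cx'])/F;y=(v-f['cy'])/F;a,b=x,y
    for _ in range(8):
        k=1+f['k1']*(a*a+b*b);a,b=x/k,y/k
    d=R.T@[a,b,1];return (C+d*(z-C[2])/d[2]).round(4)
for n,p in dict(FR=(527,387,.008),FL=(55,318,.008),BR=(550,200,.008),fR=(562,172,.037),fL=(105,104,.037),gripTop=(304,212,.126),blade=(450,165,.059),clip=(450,140,.05),sa=(384,282,.02),sc=(447,289,.02),sb=(418,334,.02),relay=(582,446,.034),hand=(741,227,.12),bb1=(716,160,.045),bb2=(692,325,.045)).items(): print(n,ray(*p))
z=W[...,2];x=W[...,0];y=W[...,1]
for n,m in dict(back=(z>.035)&(z<.05)&(y<-.17)&(y>-.27)&(x>.46)&(x<.64),htop=(z>.108)&(z<.126)&(y<-.17)&(y>-.27)&(x>.46)&(x<.64),grip=(z>.118)&(z<.13)&(abs(y-.055)<.03)&(abs(x-.56)<.04),relay=(z>.028)&(z<.038)&(y<-.1)&(y>-.16)&(x>.4)&(x<.45),scr=(z>.0145)&(z<.025)&(y<.02)&(y>-.09)&(x>.47)&(x<.56)).items():
    P=W[m];print(n,len(P),P.mean(0).round(4),cv2.minAreaRect((P[:,:2]*1000).astype('f4')))
m=(abs(x-.56)<.35)&(y>.15)&(y<.5)&(x<.68); print('left max z',np.nanmax(z[m]))
m=(y<.15)&(y>-.3)&(x>.5)&(z>.15);print('min x of tall',np.nanmin(x[m]))
# side cloud
S=cloud(grab('side'));z=S[...,2];x=S[...,0];y=S[...,1]
m=(z>.05)&(z<.12)&(y<-.17)&(y>-.27)&(x>.46)&(x<.64);P=S[m];print('side handle',len(P),P.mean(0),P.min(0),P.max(0))
m=(z>.065)&(z<.12)&(abs(y-.055)<.03)&(abs(x-.56)<.04);P=S[m];print('side grip',len(P),P.mean(0),P.min(0),P.max(0))
m=(z>.03)&(y>.15)&(y<.5)&(x<.65)&(x>.3);print('cable',np.nanmax(z[m]))
E
```

```text
FR [ 0.4639 -0.0991  0.008 ]
FL [0.5192 0.2211 0.008 ]
BR [ 0.5917 -0.1205  0.008 ]
fR [ 0.6065 -0.1235  0.037 ]
fL [0.6607 0.1822 0.037 ]
gripTop [0.5719 0.0553 0.126 ]
blade [ 0.6096 -0.0453  0.059 ]
clip [ 0.6278 -0.0473  0.05  ]
sa [ 0.537 -0.003  0.02 ]
sc [ 0.5311 -0.0455  0.02  ]
sb [ 0.5012 -0.0248  0.02  ]
relay [ 0.4231 -0.1293  0.034 ]
hand [ 0.5564 -0.2162  0.12  ]
bb1 [ 0.6108 -0.2256  0.045 ]
bb2 [ 0.5009 -0.2036  0.045 ]
back 416 [ 0.5546 -0.2145  0.0432] ((556.6388549804688, -217.1414337158203), (31.316709518432617, 117.45543670654297), 77.9167709350586)
htop 74 [ 0.5561 -0.2149  0.1173] ((556.0023193359375, -216.16592407226562), (20.35578727722168, 20.860183715820312), 72.28897094726562)
grip 71 [0.5676 0.0559 0.1244] ((567.4898681640625, 55.68413162231445), (17.165210723876953, 22.920228958129883), 86.25716400146484)
relay 116 [ 0.4208 -0.1322  0.0325] ((420.642333984375, -132.2313690185547), (27.257892608642578, 26.57863426208496), 88.54391479492188)
scr 186 [ 0.5184 -0.0222  0.0187] ((515.746337890625, -20.592754364013672), (61.246334075927734, 56.46434783935547), 80.50889587402344)
left max z 0.5675986862250706
min x of tall 0.6418638198575046
side handle 451 [ 0.56566512 -0.21935286  0.08897767] [ 0.54327618 -0.23064168  0.05009079] [ 0.63995386 -0.18383787  0.11991686]
side grip 183 [0.56511345 0.04824575 0.0925285 ] [0.5545568  0.04129697 0.06544675] [0.57779231 0.06358038 0.11882425]
cable 0.18177590133368762
```

```bash
cat >> h.py <<'E'
def goal(x,y,z,th=None):
    s=r.read_state();q=s['orientation'];M=Ro.from_quat([q[1],q[2],q[3],q[0]])
    a=np.arctan2(M.as_matrix()[1,1],M.as_matrix()[0,1])
    d=M.as_matrix().T@(np.array([x,y,z])-s['tool_pos'])*1000
    print('t',s['t'],'pos',s['tool_pos'].round(4),'yang',round(a,4),'shift mm',d.round(1))
    if th is not None:
        T=np.array([[-np.sin(th),np.cos(th),0],[np.cos(th),np.sin(th),0],[0,0,-1]])
        print('turn',(M.inv()*Ro.from_matrix(T)).as_rotvec().round(4))
O=np.array([.568,.055]);PS=-.170
gx=np.array([np.cos(PS),np.sin(PS)]);gy=np.array([-np.sin(PS),np.cos(PS)])
def g2w(a,b): return O+a*gx+b*gy
def w2g(p): d=np.array(p)[:2]-O;return d@gx,d@gy
E
python3 -c "
from h import *
goal(.556,-.216,.33,1.366)"
```

```text
t 0.2 pos [0.2712 0.6177 0.2305] yang 1.157 shift mm [-596.  -648.9  -98.8]
turn [-0.0014 -0.0004 -0.209 ]
```

```bash
python3 -m pendant '0 0 0 -33 0 0 0;0 0 0 -33 0 0 0;0 0 0 -33 0 0 0;0 -25 -27 0 0 0 0;0 -25 -27 0 0 0 0;0 -25 -27 0 0 0 0;0 -25 -27 0 0 0 0;0 -25 -27 0 0 0 0;0 -25 -27 0 0 0 0;0 -25 -27 0 0 0 0'
python3 -m pendant '0 -25 -27 0 0 0 0;0 -25 -27 0 0 0 0;0 -25 -27 0 0 0 0;0 -25 -27 0 0 0 0;0 -25 -27 0 0 0 0;0 -25 -27 0 0 0 0;0 -25 -27 0 0 0 0;0 -25 -27 0 0 0 0;0 -25 -27 0 0 0 0;0 -25 -27 0 0 0 0'
python3 -m pendant '0 -25 -27 0 0 0 0;0 -25 -27 0 0 0 0;0 -25 -27 0 0 0 0;0 -25 -27 0 0 0 0;0 0 0 0 0 0 -0.1;0 0 0 0 0 0 -0.109;0 0 0 0 0 0 0;0 0 0 0 0 0 0'
python3 - <<'E'
from h import *
goal(.556,-.216,.22,1.366)
f=grab('wrist');save(f,'w1.png');W=cloud(f);z=W[...,2];x=W[...,0];y=W[...,1]
for n,m in dict(htop=(z>.108)&(z<.126)&(abs(x-.556)<.04)&(abs(y+.216)<.04),back=(z>.037)&(z<.05)&(abs(x-.556)<.08)&(abs(y+.216)<.05)).items():
    P=W[m];print(n,len(P),P.mean(0).round(4) if len(P) else 0,cv2.minAreaRect((P[:,:2]*1000).astype('f4')) if len(P) else 0)
E
```

```text
t: 1.2
tool_pos: [0.3557, 0.3731, 0.3302]
orientation: [0.0, 0.205, 0.979, -0.0]
ft_force: [-0.3, 0.5, 0.5]
gripper_width: 0.0853
gripper_force: 0.0
t: 2.2
tool_pos: [0.476, 0.0254, 0.3303]
orientation: [0.0, 0.205, 0.979, 0.0]
ft_force: [1.0, 1.0, -0.1]
gripper_width: 0.0853
gripper_force: 0.0
t: 3.0
tool_pos: [0.524, -0.1121, 0.3301]
orientation: [-0.0, 0.103, 0.995, 0.0]
ft_force: [0.4, -0.5, 0.7]
gripper_width: 0.0856
gripper_force: 0.0
t 3.0 pos [ 0.524  -0.1121  0.3301] yang 1.3638 shift mm [-52.8 -95.1 110.1]
turn [ 0.0001 -0.0003 -0.0022]
htop 290 [ 0.5527 -0.215   0.1185] ((553.746826171875, -216.41993713378906), (22.20321273803711, 21.012042999267578), 78.09750366210938)
back 1009 [ 0.5471 -0.2125  0.0446] ((553.823974609375, -216.5679931640625), (30.427810668945312, 114.66814422607422), 78.06839752197266)
```

View pics/w1.png

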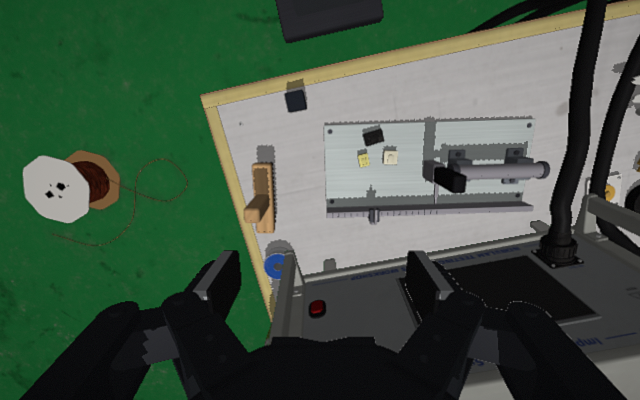

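The wrist view shows the brush at about pixel (260,205) with its handle aligned to the fingers. The gauge is clear around (430,165), with scraps at (373,136), (364,160) and (390,157). The brush pose agrees with the top camera to about 2 mm.

```bash
python3 -m pendant '0 -17 -32 0 0 0 0;0 -17 -32 0 0 0 0;0 -18 -31 0 0 0 0;0 0 0 40 0 0 0;0 0 0 40 0 0 0;0 0 0 30 0 0 0;0 0 0 0 0 0 0;0 0 0 0 0 0 0'
python3 - <<'E'
from h import *
goal(.555,-.2165,.066,1.3627)
f=grab('wrist');W=cloud(f);z=W[...,2];x=W[...,0];y=W[...,1]
m=(z>.105)&(z<.126)&(abs(x-.556)<.03)&(abs(y+.216)<.03);P=W[m]
if len(P): print(len(P),P.mean(0).round(4),cv2.minAreaRect((P[:,:2]*1000).astype('f4')))
E
```

```text
t: 3.85
tool_pos: [0.5558, -0.2155, 0.2207]
orientation: [-0.0, 0.102, 0.995, 0.0]
ft_force: [0.3, 0.1, -1.2]
gripper_width: 0.0855
gripper_force: 0.0
t 3.85 pos [ 0.5558 -0.2155  0.2207] yang 1.3657 shift mm [  0.6  -1.1 154.7]
turn [ 0.0001 -0.0002  0.003 ]
608 [ 0.5524 -0.2165  0.1186] ((554.402587890625, -217.02874755859375), (21.441539764404297, 22.486665725708008), 77.99104309082031)
```

```bash
python3 -m pendant '0 0.6 -1 35 0 0 0.003;0 0 0 35 0 0 0;0 0 0 35 0 0 0;0 0 0 30 0 0 0;0 0 0 20 0 0 0;0 0 0 0 0 0 0;1 0 0 0 0 0 0;1 0 0 0 0 0 0;1 0 0 0 0 0 0;1 0 0 0 0 0 0' 80
python3 -m pendant '1 0 0 0 0 0 0;1 0 0 0 0 0 0;1 0 0 0 0 0 0;1 0 0 -30 0 0 0;1 0 0 -30 0 0 0;1 0 0 -30 0 0 0;1 0 0 0 0 0 0'
python3 - <<'E'
from h import *
th=PS
w=g2w(.025,-.085);print(w)
goal(*w,.17,th)
E
```

```text
t: 4.9
tool_pos: [0.5557, -0.2171, 0.0669]
orientation: [0.001, 0.104, 0.995, -0.001]
ft_force: [0.3, -0.0, 0.4]
gripper_width: 0.0283
gripper_force: 0.0
t: 5.6
tool_pos: [0.5572, -0.2181, 0.1599]
orientation: [0.004, 0.104, 0.995, -0.002]
ft_force: [0.1, -0.6, -0.1]
gripper_width: 0.0216
gripper_force: 78.2
[ 0.57825912 -0.03300426]
t 5.6 pos [ 0.5572 -0.2181  0.1599] yang 1.3631 shift mm [ 17.5 185.4 -10.8]
turn [0.0038 0.0087 1.5331]
```

```bash
python3 -m pendant '1 0 0 -10 0 0 0.14;1 0 0 0 0 0 0.14;1 0 0 0 0 0 0.14;1 0 0 0 0 0 0.14;1 0 0 0 0 0 0.14;1 0 0 0 0 0 0.14;1 0 0 0 0 0 0.14;1 0 0 0 0 0 0.14;1 0 0 0 0 0 0.14;1 0 0 0 0 0 0.14'
python3 -m pendant '1 0 0 0 0 0 0.133;1 0 0 0 0 0 0;1 0 0 0 0 0 0'
python3 - <<'E'
from h import *
goal(*g2w(.025,-.085),.17,PS)
E
```

```text
t: 6.6
tool_pos: [0.5537, -0.2161, 0.1627]
orientation: [-0.002, 0.722, 0.692, -0.001]
ft_force: [0.2, -0.4, -1.0]
gripper_width: 0.0215
gripper_force: 78.1
t: 6.9
tool_pos: [0.5541, -0.2163, 0.1636]
orientation: [-0.001, 0.764, 0.646, -0.0]
ft_force: [-0.2, -0.0, -1.8]
gripper_width: 0.021
gripper_force: 78.1
t 6.9 pos [ 0.5541 -0.2163  0.1636] yang -0.1672 shift mm [184.7  -6.7  -6.2]
turn [-0.0025 -0.0009  0.0028]
```

```bash
python3 -m pendant '1 37 -1 0 0 0 0.003;1 37 -1 0 0 0 0;1 37 -1 0 0 0 0;1 37 -2 0 0 0 0;1 37 -2 0 0 0 0;1 0 0 0 0 0 0;1 0 0 0 0 0 0'
python3 - <<'E'
from h import *
goal(*g2w(.025,-.085),.0765,PS)
f=grab('wrist');save(f,'w2.png');W=cloud(f);z=W[...,2];x=W[...,0];y=W[...,1]
# refine gauge
m=(z>.118)&(z<.132)&(abs(y-.055)<.03)&(abs(x-.568)<.04);P=W[m]
if len(P): print('grip',len(P),P.mean(0).round(4),cv2.minAreaRect((P[:,:2]*1000).astype('f4')))
m=(z>.048)&(z<.062)&(abs(y+.046)<.03)&(abs(x-.62)<.03);P=W[m]
if len(P): print('blade',len(P),P.mean(0).round(4),P.min(0).round(4),P.max(0).round(4))
E
```

```text
t: 7.6
tool_pos: [0.5795, -0.0325, 0.1648]
orientation: [-0.0, 0.764, 0.645, -0.0]
ft_force: [1.0, 0.0, -0.8]
gripper_width: 0.021
gripper_force: 78.1
t 7.6 pos [ 0.5795 -0.0325  0.1648] yang -0.1694 shift mm [-0.6 -1.  88.3]
turn [-0.0007  0.0005  0.0006]
grip 1163 [0.5668 0.0547 0.126 ] ((567.5784301757812, 44.693572998046875), (25.9605770111084, 42.80580520629883), 7.725788593292236)
blade 226 [ 0.6145 -0.0461  0.055 ] [ 0.6023 -0.0554  0.048 ] [ 0.6261 -0.0388  0.0608]
```

View pics/w2.png

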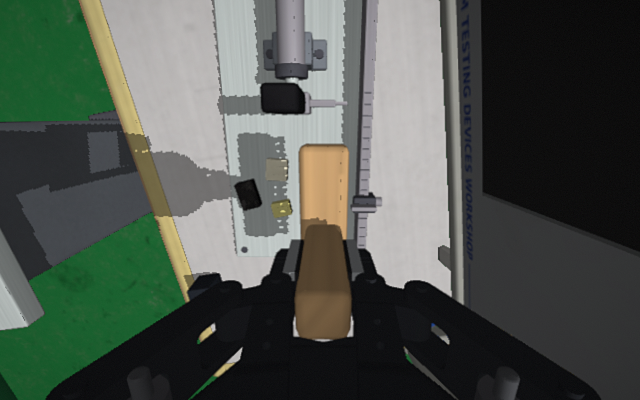

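The view shows the brush parallel to the fence, in the strip between the scraps (x 237–290) and the blade (365,202). The rod grip at (283,98) is clear of the brush's upper end. Descending next.

```bash
python3 -m pendant '1 -0.6 -1 25 0 0 0;1 0 0 25 0 0 0;1 0 0 20 0 0 0;1 0 0 10 0 0 0;1 0 0 4 0 0 0;1 0 0 3 0 0 0;1 0 0 0 0 0 0'
python3 - <<'E'
from h import *
goal(*g2w(-.09,-.085),.0765,PS)
E
```

```text
t: 8.35
tool_pos: [0.5792, -0.034, 0.079]
orientation: [0.0, 0.766, 0.643, 0.0]
ft_force: [-0.5, -0.3, -0.8]
gripper_width: 0.0208
gripper_force: 78.3
t 8.35 pos [ 0.5792 -0.034   0.079 ] yang -0.1732 shift mm [   0.5 -116.1    2.3]
turn [ 0.0012  0.0001 -0.0032]
```

```bash
python3 -m pendant '1 0 -8 2 0 0 -0.003;1 0 -12 0 0 0 0;1 0 -12 0 0 0 0;1 0 -12 0 0 0 0;1 0 -10 0 0 0 0;1 0 -10 0 0 0 0;1 0 -10 0 0 0 0;1 0 -10 0 0 0 0;1 0 -10 0 0 0 0;1 0 -8 0 0 0 0'
python3 -m pendant '1 0 -6 0 0 0 0;1 0 0 0 0 0 0;1 0 0 0 0 0 0'
python3 - <<'E'
from h import *
s=r.read_state();print(w2g(s['tool_pos']),s['tool_pos'])
f=grab('side');cv2.imwrite('pics/s2.png',cv2.resize(f['frame'][140:320,220:460,::-1],None,fx=3,fy=3))
E
```

```text
t: 9.35
tool_pos: [0.4772, -0.0161, 0.0762]
orientation: [-0.0, 0.765, 0.645, -0.0]
ft_force: [0.4, 0.2, -0.6]
gripper_width: 0.021
gripper_force: 78.2
t: 9.65
tool_pos: [0.4723, -0.0154, 0.0764]
orientation: [0.0, 0.765, 0.644, 0.0]
ft_force: [-0.3, 0.2, -0.2]
gripper_width: 0.0214
gripper_force: 78.3
(np.float64(-0.08240697323677372), np.float64(-0.08554800552203932)) [ 0.47230773 -0.01537301  0.07643985]
```

View pics/s2.png

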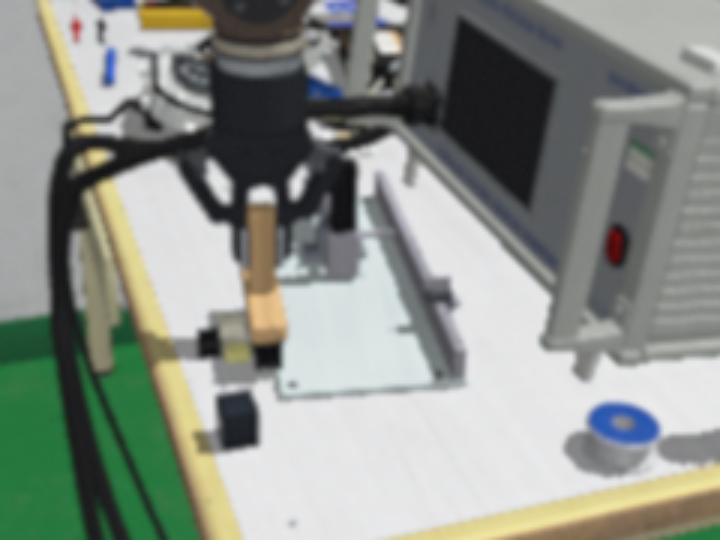

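All three housings are in front of the bed edge: white at (232,330), yellow at (235,355) and black at (208,343). The bed itself is clear. Lifting the brush to confirm.

```bash
python3 -m pendant '1 0 1 -10 0 0 0;1 0 0 -25 0 0 0;1 0 0 -35 0 0 0;1 0 0 -35 0 0 0;1 0 0 -5 0 0 0;1 0 0 0 0 0 0'
python3 - <<'E'
from h import *
goal(.555,-.2165,.18,1.3627)
f=grab('wrist');save(f,'w3.png');W=cloud(f);z=W[...,2];x=W[...,0];y=W[...,1]
G=((x-O[0])*gx[0]+(y-O[1])*gx[1]);H=((x-O[0])*gy[0]+(y-O[1])*gy[1])
k=((z>.008)&(z<.03)&(G<-.078)&(G>-.17)&(H<-.0)&(H>-.17)).astype('u1')
n,l,s,c=cv2.connectedComponentsWithStats(k)
for i in range(1,n):
    if s[i,4]>30:
        P=W[l==i];print(s[i],P.mean(0).round(4),np.array(w2g(P.mean(0))).round(4),P.max(0).round(4),P.min(0).round(4))
m=(z>.013)&(z<.03)&(G>-.07)&(G<.04)&(H<-.03)&(H>-.165);print('on bed pts',m.sum())
E
```

```text
t: 10.3
tool_pos: [0.4743, -0.0158, 0.1881]
orientation: [0.002, 0.765, 0.645, 0.001]
ft_force: [-0.0, -1.3, -1.4]
gripper_width: 0.021
gripper_force: 78.5
t 10.3 pos [ 0.4743 -0.0158  0.1881] yang -0.17 shift mm [-184.2  113.5    8.6]
turn [ 0.0028  0.0032 -1.5327]
[272 154  27  45 625] [ 0.4313 -0.0042  0.0124] [-0.1247 -0.0815] [0.4508 0.0227 0.0164] [ 0.4132 -0.0271  0.008 ]
[293 191   6  14  84] [ 0.4392 -0.0281  0.0112] [-0.1128 -0.1037] [ 0.4435 -0.0204  0.0134] [ 0.4347 -0.0362  0.0081]
on bed pts 0
```

View pics/w3.png

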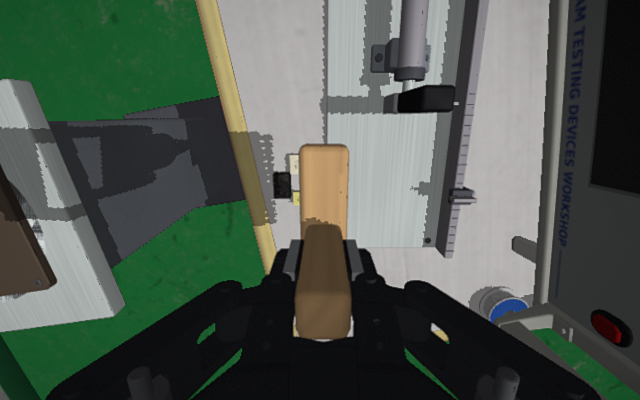

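All three housings lie on the table in front of the bed, at (283,185), (295,165) and (296,200), and the bed is empty. Returning the brush to its place.

```bash
python3 -m pendant '1 -30 19 0 0 0 0;1 -30 19 0 0 0 0;1 -31 19 0 0 0 0;1 -31 19 0 0 0 0;1 -31 19 0 0 0 0;1 -31 18 0 0 0 0;1 0 0 0 0 0 -0.14;1 0 0 0 0 0 -0.14;1 0 0 0 0 0 -0.14;1 0 0 0 0 0 -0.14'
python3 -m pendant '1 0 0 0 0 0 -0.14;1 0 0 0 0 0 -0.14;1 0 0 0 0 0 -0.14;1 0 0 0 0 0 -0.14;1 0 0 0 0 0 -0.14;1 0 0 0 0 0 -0.14;1 0 0 0 0 0 -0.133;1 0 0 0 0 0 0;1 0 0 0 0 0 0'
python3 -c "
from h import *
goal(.555,-.2165,.068,1.3627)"
```

```text
t: 11.35
tool_pos: [0.552, -0.2154, 0.1829]
orientation: [-0.003, 0.554, 0.832, -0.0]
ft_force: [0.6, 0.9, -0.6]
gripper_width: 0.0213
gripper_force: 78.6
t: 12.25
tool_pos: [0.5526, -0.2155, 0.1842]
orientation: [-0.002, 0.105, 0.994, 0.001]
ft_force: [-0.3, 0.0, -0.9]
gripper_width: 0.0212
gripper_force: 78.6
t 12.25 pos [ 0.5526 -0.2155  0.1842] yang 1.3602 shift mm [ -3.   -0.6 116.2]
turn [ 0.0011 -0.0034 -0.0025]
```

```bash
python3 -m pendant '1 -3 -0.6 30 0.001 -0.003 -0.002;1 0 0 30 0 0 0;1 0 0 30 0 0 0;1 0 0 14 0 0 0;1 0 0 7 0 0 0;1 0 0 2 0 0 0;1 0 0 2 0 0 0;1 0 0 1 0 0 0;1 0 0 0 0 0 0;1 0 0 0 0 0 0'
```

```text
t: 13.25
tool_pos: [0.5569, -0.2176, 0.0712]
orientation: [0.002, 0.103, 0.995, -0.001]
ft_force: [-0.6, -0.0, -0.9]
gripper_width: 0.0209
gripper_force: 78.6
```

```bash
python3 -m pendant '1 0 0 1.5 0 0 0;1 0 0 1.5 0 0 0;1 0 0 0 0 0 0;1 0 0 0 0 0 0'; python3 -m pendant '1 0 0 1 0 0 0;1 0 0 0 0 0 0;1 0 0 0 0 0 0'
```

```text
t: 13.65
tool_pos: [0.5564, -0.2172, 0.0672]
orientation: [0.001, 0.103, 0.995, -0.001]
ft_force: [0.7, -0.0, -0.6]
gripper_width: 0.0212
gripper_force: 78.6
t: 13.95
tool_pos: [0.5567, -0.2174, 0.0667]
orientation: [0.002, 0.103, 0.995, -0.001]
ft_force: [-0.3, 0.6, 2.0]
gripper_width: 0.0211
gripper_force: 79.0
```

Contact is just starting, at the same height as the pick. Releasing and rising.

```bash
python3 -m pendant '0 0 0 0 0 0 0;0 0 0 0 0 0 0;0 0 0 0 0 0 0;0 0 0 0 0 0 0;0 0 0 0 0 0 0;0 0 0 -20 0 0 0;0 0 0 -35 0 0 0;0 0 0 -35 0 0 0;0 0 0 -35 0 0 0;0 0 0 -10 0 0 0'
python3 -m pendant '0 0 0 0 0 0 0'
python3 - <<'E'
from h import *
f=grab('wrist');W=cloud(f);z=W[...,2];x=W[...,0];y=W[...,1]
for lo,hi in((.105,.126),(.037,.05)):
    m=(z>lo)&(z<hi)&(abs(x-.556)<.08)&(abs(y+.216)<.05);P=W[m]
    if len(P): print(len(P),P.mean(0).round(4),P[:,2].max(),cv2.minAreaRect((P[:,:2]*1000).astype('f4')))
goal(.568,.055,.22,1.401);
E
```

```text
t: 14.95
tool_pos: [0.5582, -0.2183, 0.2066]
orientation: [0.005, 0.103, 0.995, -0.002]
ft_force: [0.7, -0.2, 0.7]
gripper_width: 0.0854
gripper_force: 0.0
t: 15.05
tool_pos: [0.5571, -0.2177, 0.2035]
orientation: [0.003, 0.103, 0.995, -0.002]
ft_force: [0.8, 0.1, -0.3]
gripper_width: 0.0855
gripper_force: 0.0
687 [ 0.5534 -0.2172  0.1187] 0.1220829169061009 ((590.3174438476562, -211.7174835205078), (96.61531066894531, 25.285816192626953), 9.697969436645508)
1783 [ 0.5419 -0.2149  0.045 ] 0.049915837108058234 ((555.1331176757812, -217.71603393554688), (30.01531219482422, 114.33515930175781), 78.18437194824219)
t 15.1 pos [ 0.556  -0.2171  0.2011] yang 1.365 shift mm [ 43.8 268.7 -19.4]
turn [-0.0012  0.0033 -0.036 ]
```

```bash
python3 -m pendant '0 6 38 -10 0 0 -0.036;0 6 38 -5 0 0 0;0 6 38 -5 0 0 0;0 6 38 0 0 0 0;0 6 38 0 0 0 0;0 6 38 0 0 0 0;0 6 38 0 0 0 0;0 0 0 0 0 0 0;0 0 0 0 0 0 0'
python3 - <<'E'
from h import *
f=grab('wrist');save(f,'w4.png');W=cloud(f);z=W[...,2];x=W[...,0];y=W[...,1]
m=(z>.118)&(z<.132)&(abs(y-.055)<.03)&(abs(x-.568)<.03);P=W[m]
if len(P): print('grip',len(P),P.mean(0).round(4),cv2.minAreaRect((P[:,:2]*1000).astype('f4')))
m=(z>.046)&(z<.062)&(abs(y+.046)<.03)&(abs(x-.61)<.022);P=W[m]
if len(P): print('blade',len(P),P.mean(0).round(4),P.min(0).round(4),P.max(0).round(4))
goal(.568,.055,.081,1.401)
E
```

```text
t: 16.0
tool_pos: [0.5597, 0.0529, 0.2181]
orientation: [-0.001, 0.084, 0.996, -0.001]
ft_force: [0.2, 1.0, 0.2]
gripper_width: 0.0854
gripper_force: 0.0
grip 524 [0.5643 0.0557 0.1256] ((565.878662109375, 55.537078857421875), (17.05166244506836, 24.49823760986328), 80.319091796875)
blade 219 [ 0.6146 -0.046   0.0515] [ 0.6015 -0.0558  0.0461] [ 0.6277 -0.0387  0.0606]
t 16.05 pos [0.5601 0.052  0.2187] yang 1.4014 shift mm [ -7.4   4.6 137.6]
turn [-0.0019 -0.0007  0.0004]
```

View pics/w4.png

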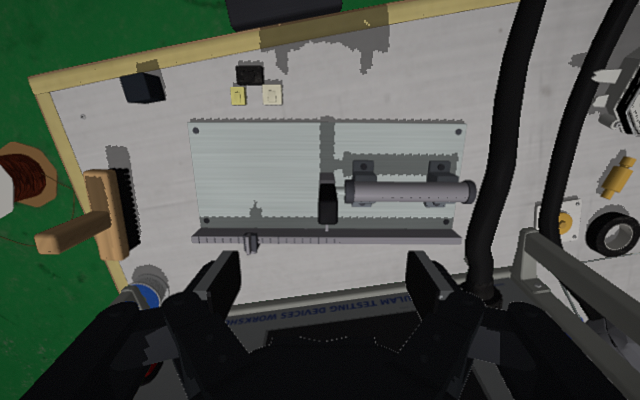

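The view shows the brush standing at (110,215), housings at (250,75), (238,95) and (272,94), the bed empty, and the grip at (328,203) between the fingers. Grasping now.

```bash
python3 -m pendant '0 -5 4.5 25 0 0 0;0 0 0 40 0 0 0;0 0 0 35 0 0 0;0 0 0 25 0 0 0;0 0 0 10 0 0 0;0 0 0 2 0 0 0;0 0 0 0 0 0 0;1 0 0 0 0 0 0;1 0 0 0 0 0 0;1 0 0 0 0 0 0' 100
python3 -m pendant '1 0 0 0 0 0 0;1 0 0 0 0 0 0;1 0 0 0 0 0 0;1 0 0 0 0 0 0;1 0 0 0 0 0 0'
python3 -c "
from h import *
s=r.read_state();print(s['tool_pos'],w2g(s['tool_pos']),s['gripper_width'])
goal(*g2w(0,-.091),.081,1.401)"
```

```text
t: 17.05
tool_pos: [0.5678, 0.0555, 0.0852]
orientation: [0.003, 0.085, 0.996, -0.001]
ft_force: [-0.2, 0.7, -0.1]
gripper_width: 0.0438
gripper_force: 0.0
t: 17.55
tool_pos: [0.5673, 0.0557, 0.0845]
orientation: [0.002, 0.085, 0.996, -0.001]
ft_force: [-1.4, 1.0, 5.5]
gripper_width: 0.0165
gripper_force: 98.0
[0.5672689  0.05566663 0.08453132] (np.float64(-0.00083334017862642), np.float64(0.0005333361814795743)) 0.016539375583445832
t 17.55 pos [0.5673 0.0557 0.0845] yang 1.4008 shift mm [ -0.8 -91.5   3.6]
turn [-0.0009  0.0032 -0.0002]
```

```bash
python3 -m pendant '1 0 -8 0 0 0 0;1 0 -12 0 0 0 0;1 0 -12 0 0 0 0;1 0 -12 0 0 0 0;1 0 -12 0 0 0 0;1 0 -12 0 0 0 0;1 0 -10 0 0 0 0;1 0 -6 0 0 0 0;1 0 0 0 0 0 0;1 0 0 0 0 0 0'
python3 - <<'E'
from h import *
s=r.read_state();print(s['tool_pos'],w2g(s['tool_pos']))
f=grab('side');cv2.imwrite('pics/s3.png',cv2.resize(f['frame'][175:275,290:410,::-1],None,fx=6,fy=6,interpolation=cv2.INTER_CUBIC))
for n in('wrist','top','side'):
    f=grab(n);W=cloud(f);z=W[...,2];G=(W[...,:2]-O)@gx;H=(W[...,:2]-O)@gy
    for nm,m in dict(pointer=(z>.044)&(z<.058)&(G>.022)&(G<.046)&(abs(H+.085)<.04),blade=(z>.045)&(z<.064)&(G>.0515)&(G<.06)&(abs(H+.09)<.03)).items():
        if m.sum(): print(n,nm,m.sum(),np.median(H[m]).round(4),np.percentile(H[m],[5,95]).round(4))
E
```

```text
t: 18.55
tool_pos: [0.5531, -0.0255, 0.0845]
orientation: [0.002, 0.085, 0.996, 0.001]
ft_force: [-0.9, 8.5, 5.8]
gripper_width: 0.0171
gripper_force: 98.6
[ 0.55314921 -0.02549029  0.08453035] (np.float64(-0.0010191772924825339), np.float64(-0.08184250050683672))
side pointer 21 -0.0831 [-0.0858 -0.0785]
side blade 17 -0.0943 [-0.0993 -0.0921]
```

View pics/s3.png

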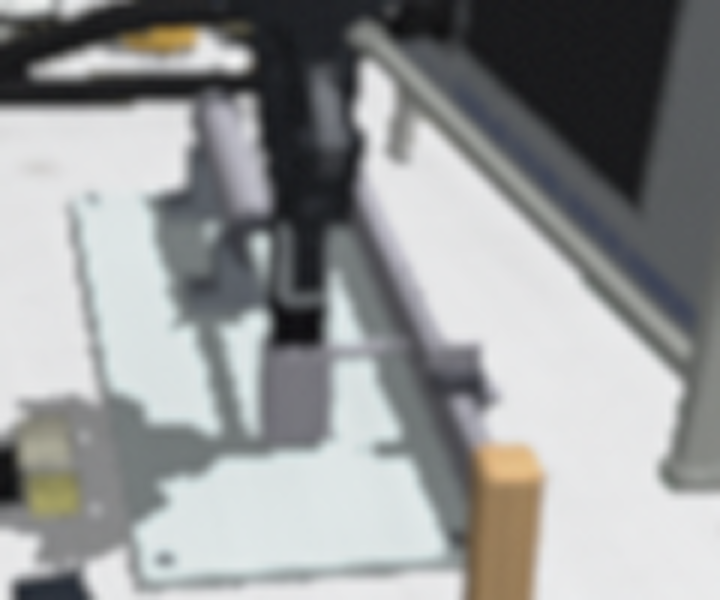

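The side view shows the pointer tip at crop (405,345), just short of the blade and clip at (435–480,355). About 9–10 mm of draw remains. Pulling on, then checking closely.

```bash
python3 -m pendant '1 0 -5 0 0 0 0;1 0 -4 0 0 0 0;1 0 0 0 0 0 0;1 0 0 0 0 0 0;1 0 0 0 0 0 0'
python3 - <<'E'
from h import *
s=r.read_state();print(s['tool_pos'],w2g(s['tool_pos']))
D=w2g(s['tool_pos'])[1]
ims=[]
for n in('side','top','wrist'):
    f=grab(n);R=np.array(f['R']);t=np.array(f['t']);F=200/np.tan(np.radians(f['vfov'])/2)
    im=f['frame'][:,:,::-1].copy()
    def pj(a,b,z):
        c=R@np.append(g2w(a,b),z)+t;p=c[:2]/c[2];p=p*(1+f['k1']*(p@p));return p*F+[f['cx'],f['cy']]
    p=pj(.05,D,.052);print(n,p,'px per mm along y',pj(.05,D-.001,.052)-p)
    u,v=p.round().astype(int);c=im[max(v-20,0):v+20,max(u-27,0):u+27]
    ims.append(cv2.resize(c,(400,296),interpolation=cv2.INTER_CUBIC))
    a=ims[-1];q=(p-[max(u-27,0),max(v-20,0)]);print('exp tip in tile',(q+.5)*[400/c.shape[1],296/c.shape[0]])
cv2.imwrite('pics/m.png',np.vstack([np.hstack(ims[:2]),np.hstack([ims[2],ims[2]*0])]))
E
```

```text
t: 19.25
tool_pos: [0.5517, -0.0339, 0.0845]
orientation: [0.002, 0.085, 0.996, 0.001]
ft_force: [-0.1, 9.6, 6.4]
gripper_width: 0.0171
gripper_force: 98.6
[ 0.55168936 -0.03394557  0.08454004] (np.float64(-0.001027498662104205), np.float64(-0.09042286689656814))
side [359.78355527 233.52556939] px per mm along y [0.08893694 0.20178829]
exp tip in tile [202.10040939 148.1892135 ]
top [380.82639088 174.13697521] px per mm along y [0.37432961 0.0539197 ]
exp tip in tile [202.41771021 152.71361657]
wrist [323.30744876 297.50245367] px per mm along y [-1.37702047  0.00339112]
exp tip in tile [205.9811019  148.01815718]
```

View pics/m.png

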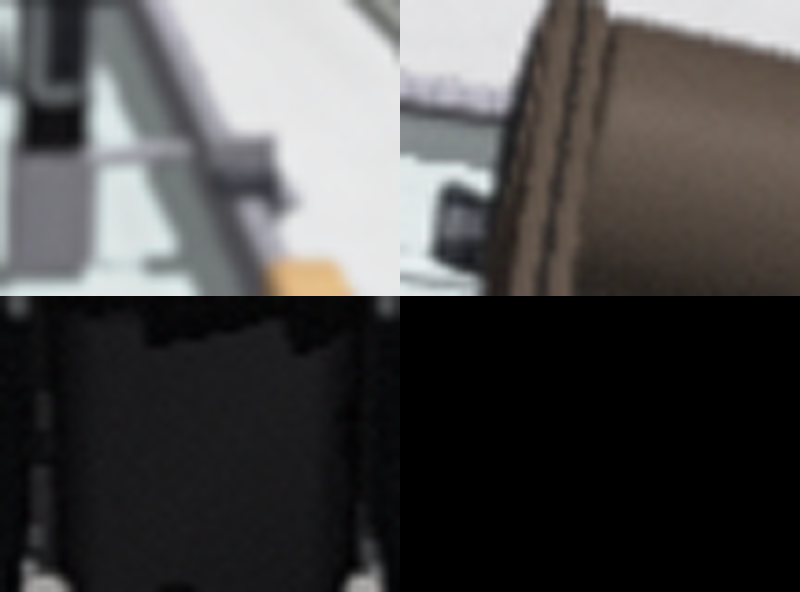

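The side tile shows the pointer about level with the blade: pointer tip at (190,152), blade and clip starting at (210,150). For sub-pixel precision I'll measure pointer and blade offsets numerically from the saved wrist pictures.

```bash
python3 - <<'E'
from h import *
f=grab('wrist');mt=np.array(f['mount']);F=200/np.tan(np.radians(f['vfov'])/2)
def rect(img,pos,th,G,H,z):
    M=np.array([[-np.sin(th),np.cos(th),0],[np.cos(th),np.sin(th),0],[0,0,-1]])
    Rc=M@mt[:3,:3];tc=M@mt[:3,3]+pos
    g,h=np.meshgrid(G,H);P=np.concatenate([O+g[...,None]*gx+h[...,None]*gy,np.full(g.shape+(1,),z)],-1)
    c=(P-tc)@Rc;p=c[...,:2]/c[...,2:];p=p*(1+f['k1']*(p**2).sum(-1,keepdims=True))
    return cv2.remap(img,(p[...,0]*F+f['cx']).astype('f4'),(p[...,1]*F+f['cy']).astype('f4'),cv2.INTER_CUBIC)
for n,pos,th in(('w2',[.5795,-.0325,.1648],-.1694),('w4',[.5601,.052,.2187],1.4014),('w3',[.4743,-.0158,.1881],-.17),('w1',[.524,-.1121,.3301],1.3638)):
    im=cv2.imread(f'pics/{n}.png',0)
    Hp=np.arange(-.012,.0121,.001);Hb=np.arange(-.106,-.0779,.001)
    print(n,'pointer H from',Hp[0]);print(rect(im,pos,th,np.arange(.030,.045,.002),Hp,.052).mean(1).round().astype(int))
    print(' blade H from',Hb[0]);print(rect(im,pos,th,np.arange(.054,.0605,.001),Hb,.057).mean(1).round().astype(int))
E
```

```text
w2 pointer H from -0.012
[178 177 177 177 174 173 181 182 182 180 170 153 144 142 154 163 162 174
 181 176 174 174 176 182 180]
 blade H from -0.106
[ 93  91  91  91  85  80  88  92  91  91  77  67 112 157 157 141  90  55
  57  57  65  72  72  73  67  43  31  49  77]
w4 pointer H from -0.012
[90 74 54 44 46 48 48 48 48 49 56 66 67 59 50 47 48 47 48 48 47 46 45 46
 58]
 blade H from -0.106
[119 101  94 111 124 126 124 104  69  63 101 127 135 114  65  33  40  56
  65  69  70  67  50  31  38  78 111 125 122]
w3 pointer H from -0.012
[91 91 91 91 93 87 52 26 25 32 37 36 40 62 61 52 36 37 36 36 35 35 35 35
 34]
 blade H from -0.106
[148 148 147 133 113 125 152 150 150 135  91  67  91 142 159 149  83  50
  55  66  76  79  80  80  69  42  36  83 122]
w1 pointer H from -0.012
[117 117 117 117 118 114 109 110 108 102  82  75 120 150 139 126 111 109
 118 122 120 114 111 112 112]
 blade H from -0.106
[143 129  95  63  57  66  74  77  70  56  48  64 114 150 148 122  87  71
  81 108 128 128 121 126 134 139 139 138 138]
```

Four pictures agree on a needed draw of 92.7–94.0 mm. The rod is now at about 91 mm, so I'll pull 2.2 mm more.

```bash
python3 -m pendant '1 0 -2.2 0 0 0 0;1 0 0 0 0 0 0;1 0 0 0 0 0 0;1 0 0 0 0 0 0;1 0 0 0 0 0 0'
python3 - <<'E'
from h import *
s=r.read_state();print(s['tool_pos'],w2g(s['tool_pos']),s['joint_vel'])
# side-camera check, pointer & blade profiles along H at their heights
f=grab('side');R=np.array(f['R']);t=np.array(f['t']);F=200/np.tan(np.radians(f['vfov'])/2)
im=cv2.cvtColor(f['frame'],cv2.COLOR_RGB2GRAY)
H=np.arange(-.125,-.06,.0025)
for nm,G,z in(('ptr',np.arange(.03,.044,.002),.052),):
    g,h=np.meshgrid(G,H);P=np.concatenate([O+g[...,None]*gx+h[...,None]*gy,np.full(g.shape+(1,),z)],-1)
    c=P@R.T+t;p=c[...,:2]/c[...,2:];p=p*(1+f['k1']*(p**2).sum(-1,keepdims=True))
    v=cv2.remap(im,(p[...,0]*F+f['cx']).astype('f4'),(p[...,1]*F+f['cy']).astype('f4'),cv2.INTER_CUBIC).mean(1)
    print(nm,list(zip((H*1000).round(1),v.round().astype(int))))
E
```

```text
t: 19.95
tool_pos: [0.5513, -0.0361, 0.0845]
orientation: [0.002, 0.085, 0.996, 0.002]
ft_force: [0.5, 9.6, 5.1]
gripper_width: 0.0168
gripper_force: 98.6
[ 0.55132287 -0.03605685  0.08454106] (np.float64(-0.0010315086253863362), np.float64(-0.09256572199984126)) [-0.00031723  0.00201352 -0.00131398  0.00069885 -0.00057776 -0.00084822]
ptr [(np.float64(-125.0), np.int64(118)), (np.float64(-122.5), np.int64(117)), (np.float64(-120.0), np.int64(117)), (np.float64(-117.5), np.int64(116)), (np.float64(-115.0), np.int64(117)), (np.float64(-112.5), np.int64(117)), (np.float64(-110.0), np.int64(117)), (np.float64(-107.5), np.int64(116)), (np.float64(-105.0), np.int64(118)), (np.float64(-102.5), np.int64(120)), (np.float64(-100.0), np.int64(126)), (np.float64(-97.5), np.int64(133)), (np.float64(-95.0), np.int64(140)), (np.float64(-92.5), np.int64(145)), (np.float64(-90.0), np.int64(146)), (np.float64(-87.5), np.int64(142)), (np.float64(-85.0), np.int64(135)), (np.float64(-82.5), np.int64(131)), (np.float64(-80.0), np.int64(126)), (np.float64(-77.5), np.int64(125)), (np.float64(-75.0), np.int64(124)), (np.float64(-72.5), np.int64(124)), (np.float64(-70.0), np.int64(124)), (np.float64(-67.5), np.int64(124)), (np.float64(-65.0), np.int64(124)), (np.float64(-62.5), np.int64(123))]
```

The pointer peaks at about −91.5 mm on the coarse side camera, consistent with the tool's −92.6 mm and a mark at about −93 mm. The spring load of 9.6 N is held steadily. Handing in.

```bash
python3 -c "
from rig import ticket
print(ticket.job_done())"
```

```text
the job is handed in; nothing more can be done
None
```

The job is handed in (no verdict came back): the bed is swept clear, the brush is standing back in its place, and the rod is held about 93 mm out, which I measure to be within 1–2 mm of the index blade.

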